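# Lay the solvent bottle on the roller mixer and set it to run

## Task

Lay the small amber bottle on its side between the two rollers of the mixer, lengthwise, with its cap pointing away from the control housing, setting it down gently and letting go. Then pull the lock knob on the housing up, turn it clockwise to the long run mark and push it fully back in. Leave everything else where it stands.

Things in the scene. Friction and masses are not known exactly. Their poses are not given: they have to be found in the camera images.
- bottle_mid (a point): the small amber glass bottle with white screw cap, standing upright on the table: straight body 50 mm in diameter up to 78 mm above its base, shoulder, then cap 28 mm in diameter; 120 mm tall in all, about 0.13 to 0.25 kg. This point is on its axis, half-way up (60 mm from base and from cap top). Its z axis runs from base to cap
- bottle_cap (a point): centre of the top face of the small bottle's cap, on its axis, 60 mm from bottle_mid
- cradle (a point): cradle of the mixer: two black rubber rollers side by side along y, 20 mm in diameter, 210 mm long, axes 34 mm apart, 55 mm above the table, not turning. This point is where bottle_mid comes when the small bottle lies between the rollers at mid-length, 30.6 mm above the roller axes. Axes: y along the rollers towards the control housing, x level across them, z up
- mixer: grey bench-top roller mixer fixed on the table, 140 mm deep (x), 320 mm long (y), turned a little; origin under its centre, axes as cradle's. The control housing, 85 mm tall and 100 mm long, is its +y end and begins 110 mm from cradle; at -y the rollers end 100 mm from cradle at an end plate 68 mm tall
- knob_pull (a joint): how far the lock knob on top of the control housing is pulled up, m: 0 = fully in, 0.014 = fully out. It stays where it is left; friction about 3 N. The knob can turn only when pulled up 8 mm or more, and goes back in only near its rest mark (0) or its run mark (1.2)
- knob_turn (a joint): angle of the lock knob, rad, growing clockwise seen from above: 0 = pointer at the rest mark (white dot, towards the mixer's -x side), 1.2 = pointer at the run mark (long white bar), end stop at 1.28. Turns lightly and stays where it is left
- knob_grip (a point): on the lock knob's axis at the height to grip, 26 mm above the housing's top when in; the axis is 160 mm from cradle along the mixer's y. Black bar grip 44 mm long, 14 mm thick, from 4.5 to 36.5 mm above the housing's top, on a disc 44 mm wide; a white line on top marks the pointer end. Turns and rises with the knob: x along the bar (pointer at -x), y across it, z up
- tall_bottle_mid (a point): bystander: larger upright amber bottle, 66 mm in diameter, 175 mm tall, same look as the small one; this point is half-way up on its axis
- beaker: bystander: open glass beaker, 60 mm wide, 75 mm tall; origin under its centre
- jar: bystander: white lidded jar, 60 mm wide, 70 mm tall; origin under its centre
- brush: bystander: flat brush lying on the table, 190 mm long; origin near its middle
- folder: bystander: white bone folder (flat strip 150 x 22 x 5 mm) lying on the table; origin under its centre
- weight: bystander: round steel paper weight with a small top knob, 60 mm wide, 58 mm tall; origin under its centre
- carton: bystander: cardboard carton 70 x 110 x 55 mm; origin under its centre
- tape: bystander: roll of paper tape lying flat, 84 mm wide, 24 mm tall; origin under its centre

How it is judged:
On the way, in this order (a step that is already met when the one before it is completed fails the run):
1. the small bottle lies between the rollers, cap away from the housing, let go, the knob still in at its rest mark (angle between the z axis of bottle_mid and the y axis of cradle, either way round below 0.12 rad and x of bottle_mid in the frame of cradle between -0.006 and 0.006 m and y of bottle_mid in the frame of cradle between -0.038 and 0.046 m and z of bottle_mid in the frame of cradle between -0.006 and 0.006 m and y of bottle_cap in the frame of cradle below -0.01 m and linear speed of bottle below 0.02 m/s and contact force between the fingers and bottle below 0.2 N and value of joint knob_pull below 0.004 m and value of joint knob_turn below 0.2 rad), for 0.2 s.
2. the knob is pulled up by 8 mm or more (value of joint knob_pull above 0.008 m), for 0.05 s.
3. the knob, still up, is turned to the run mark (value of joint knob_turn above 1.05 rad and value of joint knob_pull above 0.005 m), for 0.05 s.
At the end, for the whole second after the job is handed in: Small bottle at rest between the rollers, along them (within 0.12 rad), cap away from the housing, its middle within 6 mm of the cradle point sideways and in height and, along y, from -38 to +46 mm of it; knob at the run mark (above 1.05 rad) and in to within 2.5 mm (angle between the z axis of bottle_mid and the y axis of cradle, either way round below 0.12 rad and x of bottle_mid in the frame of cradle between -0.006 and 0.006 m and y of bottle_mid in the frame of cradle between -0.038 and 0.046 m and z of bottle_mid in the frame of cradle between -0.006 and 0.006 m and y of bottle_cap in the frame of cradle below -0.01 m and linear speed of bottle below 0.02 m/s and value of joint knob_turn above 1.05 rad and value of joint knob_pull below 0.0025 m); the robot touches nothing.
It fails at once if the bottle strikes or is pressed on the mixer with more than 60 N (contact force between bottle and mixer above 60 N).
It fails at once if the bottle is dropped: out of the fingers and faster than 0.65 m/s (a fall of about 22 mm) (contact force between the fingers and bottle below 0.1 N and linear speed of bottle above 0.65 m/s).
It fails at once if another thing on the table is shifted by more than 40 mm (distance of any of tall_bottle_mid, beaker, jar, brush, folder, weight, carton, tape from where it was at the start of the episode above 0.04 m).
It also fails if it takes over 48 s, if anything falls off the work surface, if the arm or the gripper's body presses on something with over 40 N, if the wrist force passes 120 N, or if a joint passes its speed limit or range.

## Robot

A 7-joint arm with a two-finger parallel gripper is mounted at the origin on the work surface. World frame = base frame: x ahead of the robot, y to its left, z up, the work surface at z = 0. Lengths are in m, angles in rad, forces in N, time in s.
With the tool pointing down it reaches from about 0.425 to 0.975 m from the base axis. Payload 16.7 kg.
Tool frame: the origin (TCP) lies midway between the tips of the shut fingers; the grasp point (between the pads) lies 19 mm behind it; z points along the fingers, y is the line along which they close (so a half turn about z gives the same grasp; the last joint's range is limited). The gripper opens to 85 mm and grips with 20 to 120 N. Pads are 22 mm wide; open, the fingers measure 114 mm over their backs; the gripper's body (76 mm by 85 mm) begins 54 mm behind the grasp point. The pads swing forward as they close: fully open they stand 13 mm farther back than shut.
Start: joints at [1.137, 0.426, 0.074, 1.606, -0.034, 1.111, -0.067], TCP at [0.19, -0.648, 0.231] pointing down, gripper open.
Joint ranges: [-2.85, 2.85], [-0.5, 2.14], [-1.23, 1.37], [0.21, 2.46], [-1.02, 4.16], [0.16, 2.05], [-2.73, 2.73]. Speed limits (rad/s): [1.89, 1.89, 2.39, 2.39, 3.01, 3.01, 3.01].

## Interface

Orientations are given as a rotation vector (axis times angle).
In Python, from plant import arm gives the robot as it stands. The module is installed in compiled form; this text tells all that it offers.
- The arm moves only by the shell command python3 -m creep 'ROWS' [FORCE]. ROWS is text: rows parted by semicolons, each of 7 numbers parted by spaces: the shift along the tool's x, y, z in cm, then the turn, a rotation vector about the tool's x, y, z in degrees, then the closure in counts, from 0 (fully open) to 255 (shut). In form: dx dy dz wx wy wz fingers; .... A call has 1 to 20 rows; each row is the pose to reach, as a shift and turn from the pose commanded when the call began, along the tool's axes at that moment; what a row does not reach only later rows make up. A row lasts 1/12 s, in which the tool goes at most 41.7 mm and 7.16 degrees, less where a joint would pass 70% of its speed; a pose out of reach is approached as far as the arm can. A call with a gripper value outside its range is refused whole. The fingers move at their own pace and stop on an object; FORCE is the grip in N (left out, the last holds). Time passes only in rows, so rows that repeat a pose let the fingers close. It gives the time, the measured TCP pose, the force, the opening and the grip force at its end, in the units of the state.
- arm.state(): the state, without advancing time (a new reading comes with each control period).
- arm.camera(name): name is "scene" or "top"; returns the picture (400x640x3 uint8, red, green, blue); there is no depth.
- arm.camera_model(name): a dict with "mtx" (3x3 intrinsics, pixels), "extrinsics" (4x4, takes a point from camera to world coordinates). Camera axes: x right, y down, z forward; pixel columns grow to the right and rows downward; lengths in m; the calibration is good to about 2 mm. A picture is of the moment at which its call begins. camera_model takes no time and is no camera call.
- arm.hand_in(): hands the job in; it is judged then, once.
The state is a dict: "t": time; "qpos": joint angles; "dq": joint speeds; "tau": joint torques, N m; "ee_pos": TCP position; "ee_rot": TCP orientation; "ft_force": force on the tool from outside, world axes, zero at the start; "wrist_torque": the same for the moment, N m; "width": finger opening in m; "gripper_force": force on a finger pad.
Only numpy, scipy, OpenCV 4.12 (cv2) and the standard library are available. Lean on these libraries where they do the work, as an engineer would, in place of code of your own. Each camera call takes 0.05 s, during which the arm holds its last target. There are 200 camera calls.

## Working session

There is one attempt and no reset: what is moved stays moved. The work goes in short steps, Python scripts to look and compute and a shell command to move; the robot and the scene stay as the last step left them, time stands still between calls to the robot, and variables do not carry over. Pictures are saved under pics/ and viewed, at most 10 in all, crops included, and the job is handed in when it is done.

```bash
mkdir -p pics; python3 - <<'E'
from plant import arm
import cv2,numpy as np
np.set_printoptions(precision=4,suppress=True)
for n in("scene","top"):
    cv2.imwrite(f"pics/{n}0.png",arm.camera(n)[:,:,::-1]); m=arm.camera_model(n); print(n,m["mtx"],m["extrinsics"])
s=arm.state();print(s["t"],s["ee_pos"],s["ee_rot"],s["width"])
E
```

```text
scene [[463.2254   0.     329.7645]
 [  0.     463.2254 197.8234]
 [  0.       0.       1.    ]] [[ 0.8419  0.4552 -0.2898  0.8573]
 [ 0.5395 -0.6976  0.4715 -0.5449]
 [ 0.0125 -0.5533 -0.8329  1.0204]
 [ 0.      0.      0.      1.    ]]
top [[398.1907   0.     315.2086]
 [  0.     398.1907 200.7139]
 [  0.       0.       1.    ]] [[-0.0174 -0.9883  0.1517  0.3611]
 [-0.9995  0.013  -0.0297  0.0137]
 [ 0.0274 -0.1522 -0.988   1.1373]
 [ 0.      0.      0.      1.    ]]
0.1 [ 0.1895 -0.6475  0.2307] [-3.1087 -0.4457  0.0004] 0.0854235079522263
```

View pics/scene0.png

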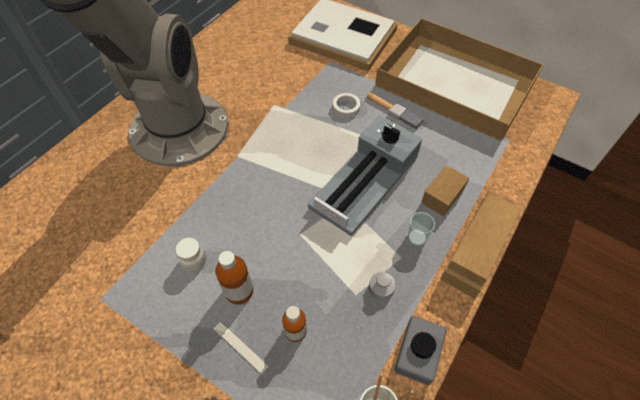

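View pics/top0.png

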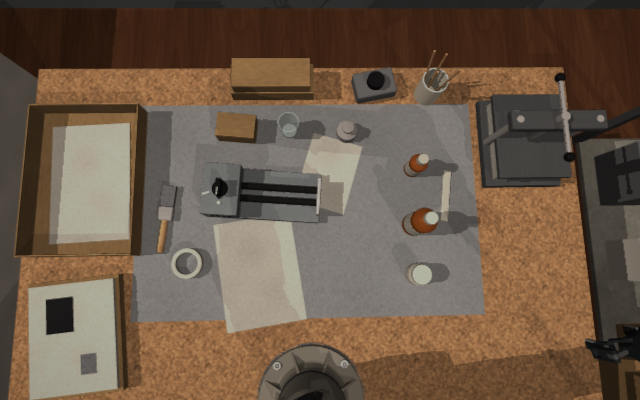

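The scene view shows the small bottle at about (294,322), the tall one at (234,278) and the mixer from (365,175), with the knob at (390,132). In the top view the small bottle's cap is at (423,158), the mixer spans (202..322, 165..220) and the knob is at (219,187). I'll enlarge these areas.

```bash
python3 - <<'E'
import cv2,numpy as np
s=cv2.imread("pics/scene0.png");t=cv2.imread("pics/top0.png")
R=lambda im,x,y,w,h,k:cv2.resize(im[y:y+h,x:x+w],None,fx=k,fy=k,interpolation=cv2.INTER_CUBIC)
# mixer top (195..335,155..230)x5 =700x375 ; 
a=R(t,195,155,140,60+15,5); b=R(t,395,145,45,45,5); c=R(s,270,295,45,55,5)
im=np.zeros((600,800,3),np.uint8); im[:375,:700]=a; im[375:600,:225]=b; im[375:600,240:465]=c[:225]
cv2.imwrite("pics/c1.png",im)
cv2.imwrite("pics/c2.png",R(s,300,110,130,125,4.8))
E
```

```text
(no output)
```

View pics/c1.png

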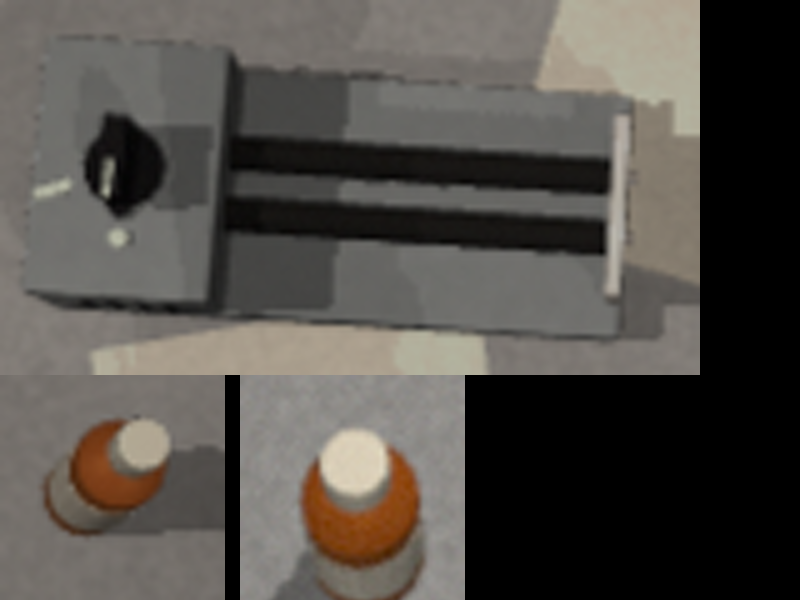

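View pics/c2.png

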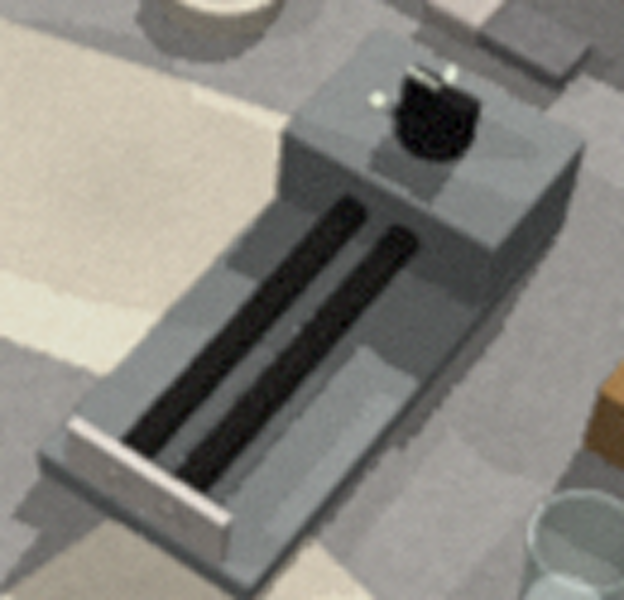

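Read off the crops: the bottle's cap centre is at c1 (145,442) from above and (354,460) from the side. The housing's top corners, the plate's top ends and the white dot are clear in both views. Next I'll triangulate.

```bash
cat > h.py <<'E'
import numpy as np,cv2
from plant import arm
np.set_printoptions(precision=4,suppress=True)
def P(n):
    m=arm.camera_model(n);return m["mtx"]@np.linalg.inv(m["extrinsics"])[:3]
def tri(a,b):
    X=cv2.triangulatePoints(P("top"),P("scene"),np.array(a,float).reshape(2,1),np.array(b,float).reshape(2,1))[:,0];X=X[:3]/X[3]
    r=[np.round((lambda q:q[:2]/q[2])(P(n)@np.append(X,1))-p,1) for n,p in(("top",a),("scene",b))]
    return X,r
def ray(n,p,z):
    m=arm.camera_model(n);E=m["extrinsics"];d=E[:3,:3]@np.linalg.inv(m["mtx"])@np.array([*p,1.]);o=E[:3,3];return o+d*(z-o[2])/d[2]
c=lambda x,y,x0,y0,k,ox=0,oy=0:(x0+(x-ox+.5)/k-.5,y0+(y-oy+.5)/k-.5)
E
python3 - <<'E'
from h import *
T=lambda x,y:c(x,y,195,155,5);S=lambda x,y:c(x,y,300,110,4.8)
def s(n,a,b):
    X,r=tri(a,b);print(n,X,*r);return X
s("cap",c(145,442,395,145,5,0,375),c(354,460,270,295,5,240,375))
q=[s("h"+str(i),T(*a),S(*b)) for i,(a,b) in enumerate([((210,302),(287,130)),((232,50),(493,248)),((55,37),(583,147)),((25,292),(375,33))])]
p=[s("pl",T(622,115),S(228,522)),s("pl",T(612,295),S(72,425))]
s("dot",T(118,238),S(377,99));s("barmid",T(52,188),S(450,73))
s("lineA",T(108,160),S(440,86));s("lineB",T(107,196),S(412,70))
r=np.array([[ray("top",T(*v),.065)for v in((230,153),(610,176))],[ray("top",T(*v),.065)for v in((228,214),(608,237))],
[ray("scene",S(*v),.065)for v in((402,238),(195,475))],[ray("scene",S(*v),.065)for v in((348,210),(140,440))]])
print(r)
for k in(0,2):
    ax=(r[k:k+2,0]-r[k:k+2,1]).mean(0);print("axis angle",np.degrees(np.arctan2(-ax[0],ax[1])),"gap",np.linalg.norm(np.cross(ax/np.linalg.norm(ax),r[k,0]-r[k+1,0])))
d=(q[3]-q[0]+q[2]-q[1]);print("h ctr",np.mean(q,0),np.degrees(np.arctan2(-d[0],d[1])),"plate mid",np.mean(p,0))
print("tall base", ray("top",(431,217),.175),"folder",ray("top",(448,173),0),ray("top",(444,220),0),"wt",ray("top",(346,130),.05),"beaker",ray("top",(288,118),.07))
E
```

```text
cap [ 0.6285 -0.3064  0.1188] [-0.1 -0.1] [-0.1  0. ]
h0 [0.4898 0.1931 0.0818] [-0.7 -0.8] [-0.8  0.2]
h1 [0.6257 0.1819 0.0829] [-0.3 -0.4] [-0.4  0.1]
h2 [0.634  0.2774 0.078 ] [-0. -0.] [-0.  0.]
h3 [0.4946 0.2898 0.0773] [0.1 0.1] [ 0.1 -0. ]
pl [ 0.5909 -0.03    0.0623] [-0.1 -0.1] [-0.1  0. ]
pl [ 0.4915 -0.0226  0.0594] [-0.2 -0.2] [-0.2  0. ]
dot [0.5225 0.2402 0.084 ] [-0.1 -0.1] [-0.1  0. ]
barmid [0.5493 0.2745 0.0899] [-0.2 -0.2] [-0.2  0.1]
lineA [0.5585 0.239  0.1174] [-0.1 -0.2] [-0.1  0. ]
lineB [0.54   0.2395 0.1185] [-0.3 -0.4] [-0.4  0.1]
[[[ 0.5713  0.1843  0.065 ]
  [ 0.5559 -0.0229  0.065 ]]

 [[ 0.5376  0.185   0.065 ]
  [ 0.5222 -0.0212  0.065 ]]

 [[ 0.577   0.1755  0.065 ]
  [ 0.5632 -0.0166  0.065 ]]

 [[ 0.5425  0.1763  0.065 ]
  [ 0.5283 -0.014   0.065 ]]]
axis angle -4.246640933641889 gap 0.03366899588993836
axis angle -4.185896051977661 gap 0.034492692464234184
h ctr [0.561  0.2355 0.08  ] -3.8940717750048877 plate mid [ 0.5412 -0.0263  0.0609]
tall base [ 0.4648 -0.2984  0.175 ] folder [ 0.6133 -0.4138  0.    ] [ 0.4743 -0.3926  0.    ] wt [ 0.7306 -0.1103  0.05  ] beaker [0.7601 0.0536 0.07  ]
```

Everything agrees with the text: cap height 0.119, housing about 0.08 high, roller gap 34 mm, yaw −4.2°, cradle about (0.5495, 0.077). I'll grasp the body with the tool tilted 55° and closing along the mixer's x, then turn it 90° about that axis. First I'll work out the rows.

```bash
cat >> h.py <<'E'
from scipy.spatial.transform import Rotation as Ro
yaw=np.radians(-4.2);xm=np.array([np.cos(yaw),np.sin(yaw),0]);ym=np.array([-np.sin(yaw),np.cos(yaw),0]);zz=np.array([0,0,1.])
CR=np.array([.5495,.077,.0856]);B=np.array([.6285,-.3064,.058])
def Rt(ph,s):   # tool z = -sin(ph) ym - cos(ph) z ; tool y = s xm
    z=-np.sin(np.radians(ph))*ym-np.cos(np.radians(ph))*zz;y=s*xm
    return Ro.from_matrix(np.column_stack([np.cross(y,z),y,z]))
def rows(p,R,p0=None,R0=None):
    st=arm.state();p0=st["ee_pos"] if p0 is None else p0;R0=Ro.from_rotvec(st["ee_rot"]) if R0 is None else R0
    return np.round(np.r_[R0.inv().apply(np.array(p)-p0)*100,(R0.inv()*R).as_rotvec(degrees=True)],2)
E
python3 - <<'E'
from h import *
print(Ro.from_rotvec(arm.state()["ee_rot"]).as_matrix())
for s in(1,-1):
    R=Rt(55,s);z=R.as_matrix()[:,2]
    tg=B+.015*z
    print(s,"up",rows([.3,-.5,.38],Rt(0,s)),"via",rows([.63,-.13,.33],R),"pre",rows(tg-.11*z,R), tg-.11*z)
E
```

```text
[[ 0.9597  0.281  -0.0004]
 [ 0.281  -0.9597  0.0011]
 [-0.0001 -0.0011 -1.    ]]
1 up [ 14.74 -11.07 -14.92  -0.06  -0.04 -69.48] via [ 56.81 -37.3   -9.89 -33.27 -47.93 -63.78] pre [ 54.44 -27.68  11.85 -33.27 -47.93 -63.78] [ 0.6342 -0.2288  0.1125]
-1 up [ 14.74 -11.07 -14.92  -0.04   0.06 110.52] via [ 56.81 -37.3   -9.89 -52.49  36.44 100.75] pre [ 54.44 -27.68  11.85 -52.49  36.44 100.75] [ 0.6342 -0.2288  0.1125]
```

```bash
python3 -m creep '4 -3 -6 0 0 0 0; 8 -6 -10 0 0 0 0; 56.8 -37.3 -10 -33.3 -47.9 -63.8 0;56.8 -37.3 -10 -33.3 -47.9 -63.8 0;56.8 -37.3 -10 -33.3 -47.9 -63.8 0;56.8 -37.3 -10 -33.3 -47.9 -63.8 0;56.8 -37.3 -10 -33.3 -47.9 -63.8 0;56.8 -37.3 -10 -33.3 -47.9 -63.8 0;56.8 -37.3 -10 -33.3 -47.9 -63.8 0;56.8 -37.3 -10 -33.3 -47.9 -63.8 0;56.8 -37.3 -10 -33.3 -47.9 -63.8 0;56.8 -37.3 -10 -33.3 -47.9 -63.8 0;56.8 -37.3 -10 -33.3 -47.9 -63.8 0;56.8 -37.3 -10 -33.3 -47.9 -63.8 0;56.8 -37.3 -10 -33.3 -47.9 -63.8 0;56.8 -37.3 -10 -33.3 -47.9 -63.8 0;56.8 -37.3 -10 -33.3 -47.9 -63.8 0;56.8 -37.3 -10 -33.3 -47.9 -63.8 0;56.8 -37.3 -10 -33.3 -47.9 -63.8 0;56.8 -37.3 -10 -33.3 -47.9 -63.8 0' 30
python3 - <<'E'
from h import *
R=Rt(55,1);z=R.as_matrix()[:,2];tg=B+.015*z
print(arm.state()["qpos"],rows([.63,-.13,.33],R),rows(tg-.1*z,R),rows(tg,R))
E
```

```text
t: 1.77
ee_pos: [0.6297, -0.1305, 0.3307]
ee_rot: [1.711, 1.591, -0.893]
ft_force: [-0.2, -0.7, -0.9]
width: 0.0855
gripper_force: 0.0
[-0.021   0.483  -0.4063  1.6477  0.9828  1.6699 -0.7394] [ 0.09  0.03 -0.    0.01  0.08  0.03] [12.3   1.17 21.5   0.01  0.08  0.03] [12.32  1.17 31.5   0.01  0.08  0.03]
```

The arm reached the pose. Now the pre-grasp, then a look.

```bash
python3 -m creep '6 0.6 10 0 0 0 0;12.3 1.2 21.5 0 0 0 0;12.3 1.2 21.5 0 0 0 0;12.3 1.2 21.5 0 0 0 0;12.3 1.2 21.5 0 0 0 0;12.3 1.2 21.5 0 0 0 0;12.3 1.2 21.5 0 0 0 0;12.3 1.2 21.5 0 0 0 0'
python3 - <<'E'
from h import *
R=Rt(55,1);z=R.as_matrix()[:,2];tg=B+.015*z
print(rows(tg,R))
s=arm.camera("scene")[:,:,::-1];t=arm.camera("top")[:,:,::-1]
k=lambda im,x,y:cv2.resize(im[y:y+120,x:x+80],None,fx=5,fy=5,interpolation=cv2.INTER_CUBIC)
cv2.imwrite("pics/pre.png",np.hstack([k(s,255,225),k(t,370,115)]))
E
```

```text
t: 2.43
ee_pos: [0.6322, -0.2391, 0.1061]
ee_rot: [1.713, 1.59, -0.897]
ft_force: [0.3, -0.2, 1.1]
width: 0.0854
gripper_force: 0.0
[ 0.1   0.16  9.78 -0.21  0.13  0.05]
```

View pics/pre.png

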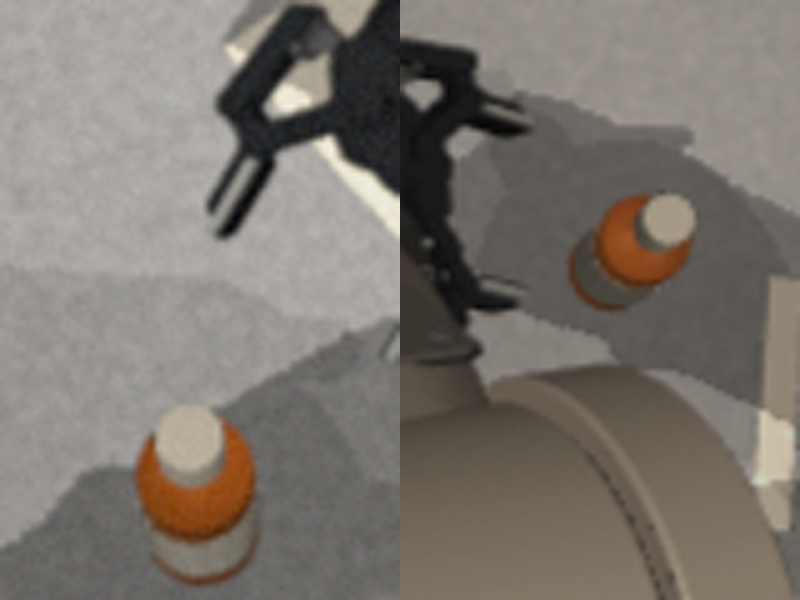

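The fingers stand open at top-crop (525,120) and (520,295), either side of the bottle at (610,275). Going in and closing.

```bash
python3 -m creep '0.1 0.1 3 0 0 0 0;0.1 0.1 6 0 0 0 0;0.1 0.1 8 0 0 0 0;0.1 0.1 9.8 0 0 0 0;0.1 0.1 9.8 0 0 0 0;0.1 0.1 9.8 0 0 0 0;0.1 0.1 9.8 0 0 0 255;0.1 0.1 9.8 0 0 0 255;0.1 0.1 9.8 0 0 0 255;0.1 0.1 9.8 0 0 0 255;0.1 0.1 9.8 0 0 0 255;0.1 0.1 9.8 0 0 0 255;0.1 0.1 9.8 0 0 0 255;0.1 0.1 9.8 0 0 0 255' 45
python3 - <<'E'
from h import *
s=arm.state();R0=Ro.from_rotvec(s["ee_rot"]);p=s["ee_pos"]
# bottle mid in tool frame
b=R0.inv().apply(B+[0,0,.002]-p);print("mid in tool",b)
Rf=Rt(-35,1)
def tgt(mid,R):return np.array(mid)-R.apply(b)
print("lift",rows(p+[0,0,.18],R0))
print("hover",tgt(CR+[0,0,.12],Rf),rows(tgt(CR+[0,0,.12],Rf),Rf))
E
```

```text
t: 3.7
ee_pos: [0.6304, -0.3153, 0.0512]
ee_rot: [1.711, 1.591, -0.89]
ft_force: [-1.2, 3.1, 5.4]
width: 0.0486
gripper_force: 45.7
mid in tool [-0.0022 -0.0025 -0.0122]
lift [-14.75   0.03 -10.31   0.     0.     0.  ]
hover [0.5527 0.0856 0.1968] [ 10.64 -10.6  -40.68   0.14  90.05   0.08]
```

Gripped (48.6 mm, 46 N). Lift, carry and turn 90°.

```bash
python3 -m creep '-3.3 0 -2.3 0 0 0 255;-6.6 0 -4.6 0 0 0 255;-9.8 0 -6.9 0 0 0 255;-13.1 0 -9.2 0 0 0 255;10.6 -10.8 -40.7 0 90 0 255;10.6 -10.8 -40.7 0 90 0 255;10.6 -10.8 -40.7 0 90 0 255;10.6 -10.8 -40.7 0 90 0 255;10.6 -10.8 -40.7 0 90 0 255;10.6 -10.8 -40.7 0 90 0 255;10.6 -10.8 -40.7 0 90 0 255;10.6 -10.8 -40.7 0 90 0 255;10.6 -10.8 -40.7 0 90 0 255;10.6 -10.8 -40.7 0 90 0 255;10.6 -10.8 -40.7 0 90 0 255;10.6 -10.8 -40.7 0 90 0 255;10.6 -10.8 -40.7 0 90 0 255;10.6 -10.8 -40.7 0 90 0 255;10.6 -10.8 -40.7 0 90 0 255;10.6 -10.8 -40.7 0 90 0 255'
python3 - <<'E'
from h import *
Rf=Rt(-35,1);b=np.array([-.0022,0,-.0122])
print(arm.state()["qpos"],rows(CR+[0,0,.12]-Rf.apply(b),Rf))
E
```

```text
t: 5.37
ee_pos: [0.5504, 0.0856, 0.1969]
ee_rot: [-1.948, -1.814, -0.612]
ft_force: [-0.4, 0.3, -1.7]
width: 0.0486
gripper_force: 47.6
[ 0.8281  0.4876 -0.9399  1.9398 -0.2899  0.8469  0.0788] [ 0.01 -0.03  0.01 -0.    0.16  0.12]
```

```bash
python3 -m creep '-1.7 0 2.5 0 0 0 255;-3.4 0 4.9 0 0 0 255;-5.2 0 7.4 0 0 0 255;-5.2 0 7.4 0 0 0 255;-5.2 0 7.4 0 0 0 255'
python3 - <<'E'
from h import *
Rf=Rt(-35,1);b=np.array([-.0022,0,-.0122])
print(rows(CR-Rf.apply(b),Rf))
s=arm.camera("scene")[:,:,::-1];t=arm.camera("top")[:,:,::-1]
k=lambda im,x,y:cv2.resize(im[y:y+120,x:x+80],None,fx=5,fy=5,interpolation=cv2.INTER_CUBIC)
cv2.imwrite("pics/hov.png",np.hstack([k(s,310,120),k(t,240,130)]))
E
```

```text
t: 5.78
ee_pos: [0.5501, 0.0864, 0.1066]
ee_rot: [-1.945, -1.814, -0.612]
ft_force: [0.3, 0.0, -0.8]
width: 0.0481
gripper_force: 47.6
[-1.75  0.01  2.4  -0.14  0.07  0.16]
```

View pics/hov.png

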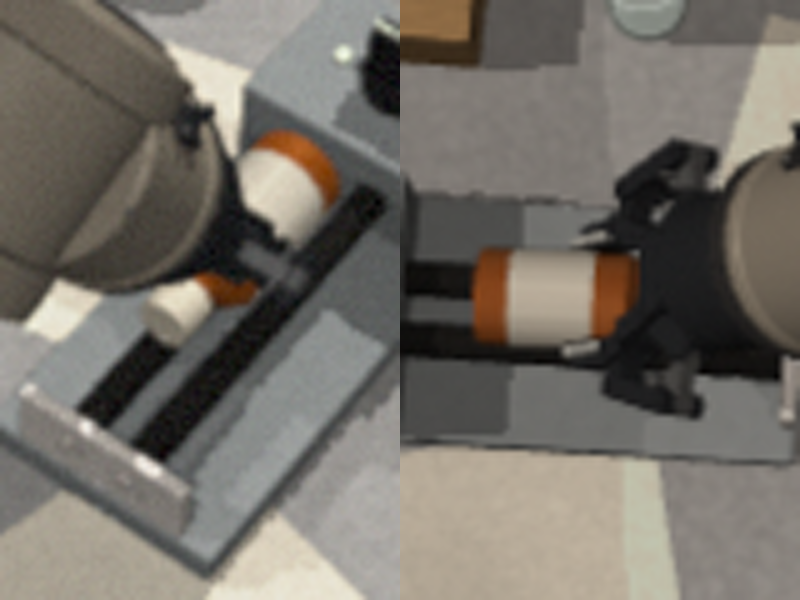

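The bottle is level about 30 mm above the rollers. Its cap points at the end plate (scene crop (170,315)), and its base end at top-crop (478,296) sits slightly to +x of the gap. Lowering with a small shift to −x.

```bash
python3 -m creep '-0.5 -0.1 0.7 0 0 0 255;-0.9 -0.15 1.3 0 0 0 255;-1.2 -0.15 1.7 0 0 0 255;-1.4 -0.15 2.0 0 0 0 255;-1.4 -0.15 2.0 0 0 0 255;-1.4 -0.15 2.0 0 0 0 255'; python3 -m creep '-0.06 0 0.08 0 0 0 255;-0.12 0 0.16 0 0 0 255;-0.12 0 0.16 0 0 0 255;-0.12 0 0.16 0 0 0 255'
```

```text
t: 6.38
ee_pos: [0.5491, 0.0848, 0.0816]
ee_rot: [-1.948, -1.811, -0.614]
ft_force: [0.1, -0.3, -2.3]
width: 0.0484
gripper_force: 47.7
t: 6.72
ee_pos: [0.5491, 0.0847, 0.0798]
ee_rot: [-1.948, -1.812, -0.614]
ft_force: [-0.7, -0.3, -2.3]
width: 0.0487
gripper_force: 47.7
```

```bash
python3 -m creep '-0.06 0 0.08 0 0 0 255;-0.12 0 0.16 0 0 0 255;-0.12 0 0.16 0 0 0 255'; python3 -m creep '-0.06 0 0.08 0 0 0 255;-0.06 0 0.08 0 0 0 255;-0.06 0 0.08 0 0 0 255'
```

```text
t: 6.97
ee_pos: [0.5496, 0.0847, 0.0781]
ee_rot: [-1.948, -1.812, -0.615]
ft_force: [0.4, -1.4, 3.3]
width: 0.0486
gripper_force: 48.4
t: 7.22
ee_pos: [0.5502, 0.0848, 0.0777]
ee_rot: [-1.949, -1.812, -0.616]
ft_force: [0.2, -3.1, 12.6]
width: 0.0484
gripper_force: 49.3
```

Contact at 12.6 N with no side force: it's seated. Release and back out along the tool axis.

```bash
python3 -m creep '0.06 0.08 -0.08 0 0 0 255;0.06 0.08 -0.08 0 0 0 200;0.06 0.08 -0.08 0 0 0 0;0.06 0.08 -0.08 0 0 0 0;0.06 0.08 -0.08 0 0 0 0;0.06 0.08 -0.08 0 0 0 0;0.06 0.08 -0.08 0 0 0 0;0.06 0.08 -0.08 0 0 0 0;0.06 0.08 -2 0 0 0 0;0.06 0.08 -5 0 0 0 0;0.06 0.08 -9 0 0 0 0;0.06 0.08 -13 0 0 0 0;0.06 0.08 -17 0 0 0 0;0.06 0.08 -17 0 0 0 0;0.06 0.08 -17 0 0 0 0'
python3 - <<'E'
from h import *
s=arm.camera("scene")[:,:,::-1];t=arm.camera("top")[:,:,::-1]
k=lambda im,x,y:cv2.resize(im[y:y+120,x:x+80],None,fx=5,fy=5,interpolation=cv2.INTER_CUBIC)
cv2.imwrite("pics/rel.png",np.hstack([k(s,340,110),k(t,200,130)]))
E
```

```text
t: 8.47
ee_pos: [0.5436, -0.0138, 0.2176]
ee_rot: [-1.952, -1.812, -0.616]
ft_force: [-0.5, 0.3, 0.5]
width: 0.0854
gripper_force: 0.0
```

View pics/rel.png

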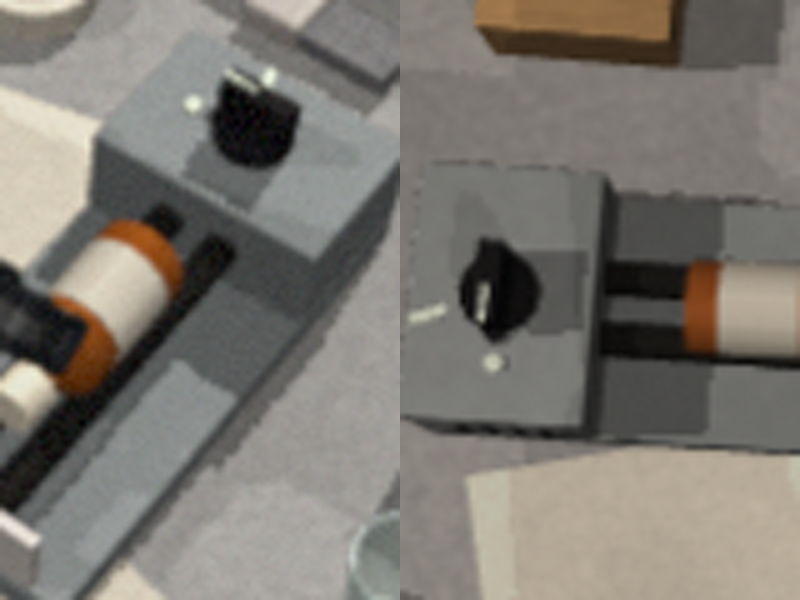

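The bottle lies between the rollers, square to them, with its cap towards the plate. The knob bar at top-crop (490,290) still points at the rest dot (493,362). Next, go above the knob.

```bash
cat >> h.py <<'E'
K=CR+.16*ym
def Rk(a): # tool down, y = ym turned clockwise a deg
    y=Ro.from_rotvec([0,0,-np.radians(a)]).apply(ym);z=-zz
    return Ro.from_matrix(np.column_stack([np.cross(y,z),y,z]))
E
python3 -c "
from h import *
print(K,rows([K[0],K[1],.21],Rk(0)))"
```

```text
[0.5612 0.2366 0.0856] [ 20.08   0.09  14.75  27.37 -27.37 -86.9 ]
```

```bash
python3 -m creep '4 0 1 3 -3 -9 0;20.1 0.1 14.7 27.4 -27.4 -86.9 0;20.1 0.1 14.7 27.4 -27.4 -86.9 0;20.1 0.1 14.7 27.4 -27.4 -86.9 0;20.1 0.1 14.7 27.4 -27.4 -86.9 0;20.1 0.1 14.7 27.4 -27.4 -86.9 0;20.1 0.1 14.7 27.4 -27.4 -86.9 0;20.1 0.1 14.7 27.4 -27.4 -86.9 0;20.1 0.1 14.7 27.4 -27.4 -86.9 0;20.1 0.1 14.7 27.4 -27.4 -86.9 0;20.1 0.1 14.7 27.4 -27.4 -86.9 0;20.1 0.1 14.7 27.4 -27.4 -86.9 0;20.1 0.1 14.7 27.4 -27.4 -86.9 0;20.1 0.1 14.7 27.4 -27.4 -86.9 0;20.1 0.1 14.7 27.4 -27.4 -86.9 0;20.1 0.1 14.7 27.4 -27.4 -86.9 0;20.1 0.1 14.7 27.4 -27.4 -86.9 0'
python3 -c "
from h import *
print(arm.state()['qpos'],rows([K[0],K[1],.095],Rk(0)))"
```

```text
t: 9.98
ee_pos: [0.5619, 0.2357, 0.2105]
ee_rot: [-0.121, -3.138, 0.0]
ft_force: [-0.4, -0.8, -0.7]
width: 0.0854
gripper_force: 0.0
[ 0.2522  0.5289 -1.0219  1.7334  0.4881  1.1603  0.5825] [ 0.06  0.08 11.55 -0.01 -0.05 -0.2 ]
```

```bash
python3 -m creep '0 0 3.5 0 0 0 0;0.1 0.1 7 0 0 0 0;0.1 0.1 10 0 0 0 0;0.1 0.1 11.5 0 0 0 0;0.1 0.1 11.5 0 0 0 0;0.1 0.1 11.5 0 0 0 0;0.1 0.1 11.5 0 0 0 255;0.1 0.1 11.5 0 0 0 255;0.1 0.1 11.5 0 0 0 255;0.1 0.1 11.5 0 0 0 255;0.1 0.1 11.5 0 0 0 255;0.1 0.1 11.5 0 0 0 255;0.1 0.1 11.5 0 0 0 255;0.1 0.1 11.5 0 0 0 255;0.1 0.1 11.5 0 0 0 255;0.1 0.1 11.5 0 0 0 255;0.1 0.1 11.5 0 0 0 255' 40
```

```text
t: 11.4
ee_pos: [0.5612, 0.2364, 0.0967]
ee_rot: [0.116, 3.138, -0.003]
ft_force: [-2.4, -6.6, 9.9]
width: 0.0132
gripper_force: 42.6
```

Knob gripped (13 mm wide). Pull it up 12 mm.

```bash
python3 -m creep '0 0 -0.4 0 0 0 255;0 0 -0.8 0 0 0 255;0 0 -1.2 0 0 0 255;0 0 -1.3 0 0 0 255;0 0 -1.3 0 0 0 255'
```

```text
t: 11.82
ee_pos: [0.5612, 0.2364, 0.1095]
ee_rot: [0.116, 3.139, -0.003]
ft_force: [0.2, -5.8, 2.4]
width: 0.0131
gripper_force: 41.5
```

```bash
python3 -m creep '0 0 0 0 0 6 255;0 0 0 0 0 12 255;0 0 0 0 0 18 255;0 0 0 0 0 24 255;0 0 0 0 0 30 255;0 0 0 0 0 36 255;0 0 0 0 0 42 255;0 0 0 0 0 48 255;0 0 0 0 0 54 255;0 0 0 0 0 60 255;0 0 0 0 0 65 255;0 0 0 0 0 69 255;0 0 0 0 0 69 255;0 0 0 0 0 69 255'
python3 - <<'E'
from h import *
print((Rk(0).inv()*Ro.from_rotvec(arm.state()["ee_rot"])).as_rotvec(degrees=True),arm.state()["wrist_torque"])
s=arm.camera("scene")[:,:,::-1];t=arm.camera("top")[:,:,::-1]
k=lambda im,x,y:cv2.resize(im[y:y+80,x:x+60],None,fx=6.5,fy=6.5,interpolation=cv2.INTER_CUBIC)
cv2.imwrite("pics/turn.png",np.hstack([k(s,360,95),k(t,190,150)]))
E
```

```text
t: 12.98
ee_pos: [0.5617, 0.2368, 0.1095]
ee_rot: [1.873, 2.52, 0.001]
ft_force: [5.2, -4.1, -1.5]
width: 0.0133
gripper_force: 41.1
[-0.0343 -0.1285 69.0527] [-0.8091 -1.2116 -0.0552]
```

View pics/turn.png

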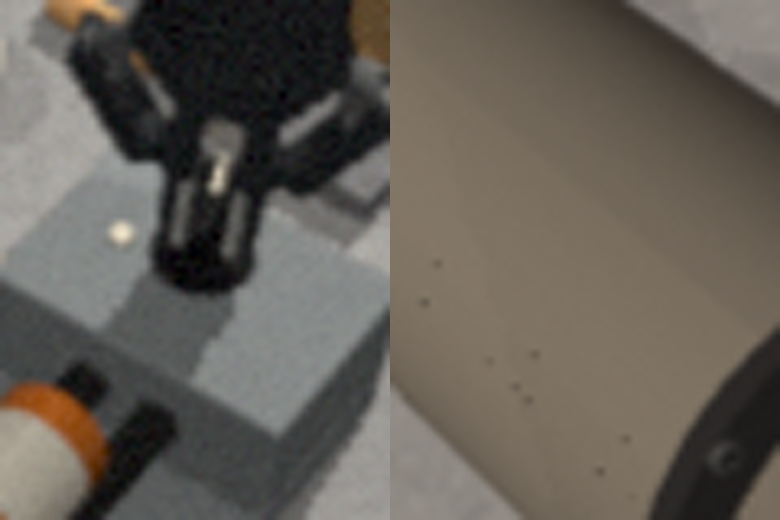

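The white line at (218,170) has turned with the fingers. Push it back in.

```bash
python3 -m creep '0 0 0.4 0 0 0 255;0 0 0.8 0 0 0 255;0 0 1.2 0 0 0 255;0 0 1.4 0 0 0 255;0 0 1.45 0 0 0 255;0 0 1.45 0 0 0 255'
```

```text
t: 13.58
ee_pos: [0.5619, 0.237, 0.0965]
ee_rot: [1.872, 2.519, 0.001]
ft_force: [-2.9, -9.6, 22.3]
width: 0.0135
gripper_force: 44.7
```

It's back to the original height with 22 N: bottomed. Release, rise clear, look.

```bash
python3 -m creep '0 0 -0.1 0 0 0 255;0 0 -0.1 0 0 0 0;0 0 -0.1 0 0 0 0;0 0 -0.1 0 0 0 0;0 0 -0.1 0 0 0 0;0 0 -0.1 0 0 0 0;0 0 -0.1 0 0 0 0;0 0 -0.1 0 0 0 0;0 0 -3 0 0 0 0;0 0 -7 0 0 0 0;0 0 -11 0 0 0 0;0 0 -15 0 0 0 0;0 0 -18 0 0 0 0;4 12 -22 0 0 0 0;4 12 -22 0 0 0 0;4 12 -22 0 0 0 0;4 12 -22 0 0 0 0;4 12 -22 0 0 0 0;4 12 -22 0 0 0 0'
python3 - <<'E'
from h import *
s=arm.camera("scene")[:,:,::-1];t=arm.camera("top")[:,:,::-1]
k=lambda im,x,y:cv2.resize(im[y:y+120,x:x+80],None,fx=5,fy=5,interpolation=cv2.INTER_CUBIC)
cv2.imwrite("pics/end.png",np.hstack([k(s,340,100),k(t,195,130)]))
E
```

```text
t: 15.17
ee_pos: [0.6636, 0.3106, 0.3137]
ee_rot: [-1.872, -2.523, 0.002]
ft_force: [-1.5, 0.5, -0.1]
width: 0.0854
gripper_force: 0.0
```

View pics/end.png

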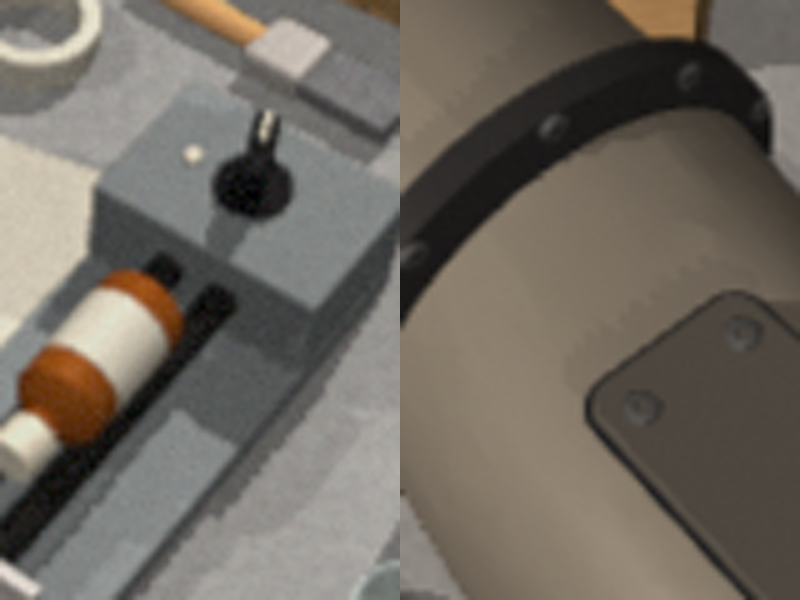

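The knob's line at (266,127) now points over the run bar, and the bottle is at rest. A quick numeric check of the knob's height before handing in.

```bash
python3 - <<'E'
from h import *
a=np.radians(69);d=-(xm*np.cos(a)-ym*np.sin(a))
for r in(.0117,):
  for z in(.1195,.1315):
    q=P("scene")@np.append([*(K+d*r)[:2],z],1);print(z,q[:2]/q[2]," in crop",(q[:2]/q[2]-[340,100])*5)
E
```

```text
0.1195 [392.6127 124.8297]  in crop [263.0634 124.1483]
0.1315 [393.1936 121.661 ]  in crop [265.9679 108.305 ]
```

The line sits at the height predicted for a knob fully in, at about 69°. Handing in.

```bash
python3 -c "
from plant import arm
print(arm.hand_in())"
```

```text
the job is handed in; nothing more can be done
None
```

I handed the job in at about 15 s: the small bottle lies between the rollers with its cap away from the housing, and the knob is at the run mark and pushed fully in; no verdict came back.

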